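Load a piston pin into the parts carousel

ROBOT

A 6-joint arm with a two-finger parallel gripper is mounted at the origin on the work surface. World frame = base frame: x ahead of the robot, y to its left, z up, the work surface at z = 0. Lengths are in m, angles in degrees, forces in N, time in s.
With the tool pointing down it reaches from about 0.25 to 0.725 m from the base axis. Payload 9.7 kg.
Tool frame: the origin (TCP) lies between the finger pads; the fingertips stand 22 mm ahead of it and the grasp point (between the pads) lies 3 mm ahead of it; z points along the fingers, y is the line along which they close (so a half turn about z gives the same grasp; the last joint's range is limited). The gripper opens to 85 mm and grips with 20 to 120 N. Pads are 22 mm wide; open, the fingers measure 114 mm over their backs; the gripper's body (76 mm by 85 mm) begins 54 mm behind the grasp point. The pads swing forward as they close: fully open they stand 13 mm farther back than shut.
Start: joints at [66.578, 4.979, 10.078, 95.1, 0, 90], TCP at [0.219, 0.505, 0.253] pointing down, gripper open.
Joint ranges: [-179.16, 179.16], [-48.56, 103.87], [-65.8, 70.77], [-126.05, 130.52], [-82.76, 87.17], [-180, 180]. Speed limits (degrees/s): [127.2, 127.2, 147.25, 180, 180, 180].

INTERFACE

Orientations are given as [roll, pitch, yaw] about the fixed x, y, z axes, in that order (R = Rz(yaw) Ry(pitch) Rx(roll)).
In Python, from workcell import bot, viewer, finder gives the robot as it stands.
- The arm moves only by the tool move_arm, never from a script. Its arguments are lists of equal length, an entry for each row: "offset": the shift along the tool's x, y, z in cm, a list of three; "twist": the turn, a rotation vector about the tool's x, y, z in rad, a list of three; "grip": the opening, from 0 (shut) to 1 (fully open). In form: {"offset": [[x, y, z], ...], "twist": [[ax, ay, az], ...], "grip": [grip, ...]}. A call has 1 to 5 rows; each row shifts and turns the commanded pose from where the row before left it, along the tool's axes as they then stand; what a row does not reach is not made up. A row lasts 1/10 s, in which the tool goes at most 50 mm and 8.59 degrees, less where a joint would pass 70% of its speed; a pose out of reach is approached as far as the arm can. A call is refused whole if a number of a shift passes 5 or a number of a turn 0.15, either way. A call with a gripper value outside its range is refused whole. The fingers move at their own pace and stop on an object; "force" is the grip in N (left out, the last holds). Time passes only in rows, so rows that do not move let the fingers close. It gives the time, the measured TCP pose, the force, the opening and the grip force at its end, in the units of the state.
- bot.get_obs(): the state, without advancing time (a new reading comes with each control period).
- viewer.camera(name): name is "scene" or "side" or "wrist"; returns a dict with "color" (480x640x3 uint8, red, green, blue), "depth" (480x640 float32, m along the optical axis (not along the pixel's ray), 0 where there is no reading), "vfov" (degrees; the focal length in pixels is half the picture's height over the tangent of half this angle, whatever the lens; pixels are square), "cx", "cy" (the principal point, pixels), "k1" (the pictures are not rectified: a ray, as slopes to the right and down, at radius r is drawn at 1 + k1 r^2 times it, then the intrinsics apply), "position" and "attitude" of the camera in the world; the wrist camera has in their place "tool_from_camera" (4x4, takes a point from camera to tool coordinates, whose origin is the TCP and whose axes are the flange's). Camera axes: x right, y down, z forward; pixel columns grow to the right and rows downward; lengths in m; the calibration is good to about 2 mm. A picture is of the moment at which its call begins: read the wrist's pose just before it.
- bot.job_done(): hands the job in; it is judged then, once.
Trained networks look in a picture, given as the dict that the camera call returned (one of the last four; its "shot" number tells which), for a name from the list of things; names that differ only in an ending like _2 or _b are one class to them, and where a whole thing is asked for, a point or a joint stands for the part that bears it (a point fixed in the world has none). Each returns a list of dicts, best first, with "p" (0 to 1); they miss things now and then, are a little off and sometimes report something else, mostly with a low value. They report only what shows in the picture. A call takes as long as a camera call. They do not tell look-alikes from the thing itself.
- finder.boxes_of(picture, thing): "position" ([column, row] in pixels, amid what is visible of it).
- finder.pinpoint(picture, thing): "position" ([column, row] in pixels: a listed point, or the origin of a listed thing).
The state is a dict: "time": time; "q": joint angles; "qd": joint speeds; "joint_efforts": joint torques, N m; "ee_pos": TCP position; "tcp_rot": TCP orientation; "wrist_force": force on the tool from outside, world axes, zero at the start; "torque": the same for the moment, N m; "opening": finger opening in m; "grasp_force": force on a finger pad.
Only numpy, scipy, OpenCV 4.12 (cv2) and the standard library are available. Lean on these libraries where they do the work, as an engineer would, in place of code of your own. Each camera call takes 0.05 s, during which the arm holds its last target. There are 200 camera calls.

TASK

Turn the parts carousel by its crank until its one empty groove faces squarely out of the loading gap in front of the clear cover. Then take the piston pin from its V-block, lay it in that groove and push it in under the clear cover until its end is right up against the end stop with the stop's button fully in, without shoving the stop itself back. Leave the groove facing the gap, and leave the other things on the bench where they are.

Things in the scene. Friction and masses are not known exactly. Their poses are not given: they have to be found in the camera images.
- carousel: Fixed carousel. Origin: on the table, on the wheel's upright axis; x points from the loading gap (front, about on the robot's right, the V-block's side) to the back, z up. Green base plate 370 (x) by 390 (y) by 14 mm. Four 12 mm posts at x -106 and +176, y +-182 mm carry a clear cover plate, 390 mm wide, 116 to 121 mm above the table, from x -119 to +190 mm.
- gap (a point): Middle of the cover's straight front edge, on its underside: 119 mm in front of the wheel's axis, 116 mm up, 36 mm above the axis of a pin in the groove. Only the wheel in front of this edge is open from above. The pin's outer end must go 12 to 22 mm under the cover, so whatever pushes it must reach in tilted, about 40 degrees from vertical, leaning back out of the gap.
- wheel (a joint): Wheel angle (rad), counter-clockwise from above; 0 = the empty groove points straight out of the gap (carousel -x). Aluminium disc 344 mm across, its top 45 mm above the table, with six radial V-rails every 60 degrees; five hold pins, one is empty. Turns both ways (+-2.5 rad) with friction of about 0.3 N m and stays where it is left.
- crank (a point): Middle of the upright round crank peg, 16 mm diameter, 48 mm tall, standing 55 mm from the wheel's axis above the cover; this point is 181 mm above the table, the peg's top 24 mm higher, the crank arm's top 24 mm lower. The crank turns the wheel directly; its arm points exactly away from the empty groove. Axes turn with the wheel.
- groove (a point): Point of the empty groove 119 mm from the wheel's axis, on the axis line of a pin lying in it, 80 mm above the table. Turns with the wheel: x points inward along the groove, z up. The V-rail (90 degree V) is 24 mm wide, 30 mm at most just under its lip; its lips are 8 mm below the pin's axis; it runs from 31 to 171 mm from the wheel's axis and is open at the outer end.
- button (a joint): How far the end stop's button (14 mm across, on the pin's axis) is in (m): 0 = 5 mm proud of the stop's face, 0.005 = flush, the pin then touching the stop. Slides in at about 3 N and stays. The stop was set by hand, 31 to 41 mm from the wheel's axis, anew each time; so the pushed pin's outer end stops 97 to 107 mm from the axis and this must be felt.
- stop (a joint): How far the end stop has been shoved back from its setting (m), 0 at the start whatever the setting. Its clamp slips when pushed with more than about 22 N.
- cradle: Fixed V-block that holds the pin at the start: wooden foot 100 by 70 by 18 mm, on it a steel V-rail 56 mm long (x) and 24 mm wide, its V walls 8 mm below the pin's axis. Origin: centre of the underside, on the table; x along the V, z up.
- pin_center (a point): Centre of the steel piston pin, a cylinder 28 mm in diameter and 66 mm long, about 180 g. Its x axis is the pin's axis. It starts lying along the V-block, its axis 55 mm above the table. The pin's mass and the friction vary some.
- piston: Bystander: aluminium piston, 80 mm diameter, 62 mm tall, loose. Origin: centre of its underside.
- jar: Bystander: glass jar with a dark lid, 64 mm diameter, 85 mm tall, loose. Origin: centre of its underside.
There are look-alikes about, which are no part of the job. Of the things like the part that bears pin_center, leave any that is green or purple; of the rest the larger one is meant.

How it is judged (in metres and radians):
On the way, in this order (a step that is already met when the one before it is completed fails the run):
1. the empty groove faces the loading gap (within 5 degrees) (value of joint wheel between -0.09 and 0.09 rad), for 0.2 s.
2. the pin lies in that groove, which faces the gap (all of step 1 and y of pin_center in the frame of groove between -0.005 and 0.005 m and z of pin_center in the frame of groove between -0.004 and 0.004 m and angle between the x axis of pin_center and the x axis of groove, either way round below 0.08 rad and x of pin_center in the frame of groove between -0.06 and 0.06 m), for 0.2 s.
3. the pin is pushed in until the stop's button is in (all of step 1 and y of pin_center in the frame of groove between -0.005 and 0.005 m and z of pin_center in the frame of groove between -0.004 and 0.004 m and angle between the x axis of pin_center and the x axis of groove, either way round below 0.08 rad and x of pin_center in the frame of groove between 0.042 and 0.059 m and value of joint button above 0.004 m), for 0.2 s.
At the end, for the whole second after the job is handed in: Groove facing the gap within 0.09 rad; pin lying in it (5 mm sideways, 4 mm in height, 0.08 rad), its centre 42 to 59 mm inward of groove, the button at least 4 mm in, the stop shoved back less than 3 mm; all released and at rest (all of step 3 and value of joint stop below 0.003 m and linear speed of pin below 0.01 m/s and velocity of joint wheel between -0.02 and 0.02 rad/s and contact force between the fingers and pin below 0.1 N); the robot touches nothing.
It fails at once if the end stop is shoved back by 3 mm or more (value of joint stop above 0.003 m).
It fails at once if the piston is moved more than 30 mm (distance of piston from where it was at the start of the episode above 0.03 m).
It fails at once if the jar is moved more than 30 mm (distance of jar from where it was at the start of the episode above 0.03 m).
It also fails if it takes over 66 s, if anything falls off the work surface, if the arm or the gripper's body presses on something with over 40 N, if the wrist force passes 120 N, or if a joint passes its speed limit or range.

## Working session

There is one attempt and no reset: what is moved stays moved. The work goes in short steps, Python scripts to look and compute and a tool call to move; the robot and the scene stay as the last step left them, time stands still between calls to the robot, and variables do not carry over. Pictures are saved under pics/ and viewed, at most 10 in all, crops included, and the job is handed in when it is done.

Besides the shell and the picture viewer there is one more tool, called after "Emit:" by a JSON object that holds its "method" and its "body". move_arm: Moves the arm, as the interface text tells. Its arguments: {"type":"object","properties":{"offset":{"type":"array","items":{"type":"array","items":{"type":"number"}}},"twist":{"type":"array","items":{"type":"array","items":{"type":"number"}}},"grip":{"type":"array","items":{"type":"number"}},"force":{"type":"number"}},"required":["offset","twist","grip"]}

```bash
mkdir -p pics; ls
cat > h.py <<'E'
import numpy as np, cv2
from scipy.spatial.transform import Rotation as R
from workcell import bot, viewer, finder
def rot(a):
    a=np.array(a,float)
    return a if a.shape==(3,3) else R.from_euler('xyz',a,degrees=True).as_matrix()
def cam(name):
    o=bot.get_obs(); c=viewer.camera(name)
    T=np.eye(4)
    if name=='wrist':
        W=np.eye(4); W[:3,:3]=rot(o['tcp_rot']); W[:3,3]=o['ee_pos']; T=W@np.array(c['tool_from_camera'])
    else:
        T[:3,:3]=rot(c['attitude']); T[:3,3]=c['position']
    c['T']=T; return c
def ray(c,px):
    f=240/np.tan(np.radians(c['vfov']/2)); K=np.array([[f,0,c['cx']],[0,f,c['cy']],[0,0,1.]])
    d=(np.array(px,float)-[c['cx'],c['cy']])/f; u=d.copy()
    for _ in range(20): u=d/(1+c['k1']*(u@u))
    return np.array([u[0],u[1],1.])
def at_z(c,px,z):
    r=c['T'][:3,:3]@ray(c,px); p=c['T'][:3,3]; return p+r*(z-p[2])/r[2]
def at_d(c,px):
    x,y=int(round(px[0])),int(round(px[1])); w=c['depth'][max(0,y-2):y+3,max(0,x-2):x+3]; w=w[w>0]
    return (c['T']@np.append(ray(c,px)*np.median(w),1))[:3] if w.size else None
def proj(c,P):
    f=240/np.tan(np.radians(c['vfov']/2)); q=np.linalg.inv(c['T'])@np.append(P,1); u=q[:2]/q[2]
    return f*u*(1+c['k1']*(u@u))+[c['cx'],c['cy']]
def save(c,n): cv2.imwrite('pics/'+n,c['color'][:,:,::-1])
E
python3 - <<'E'
from h import *
np.set_printoptions(precision=3,suppress=True)
print(bot.get_obs())
for n in ['scene','side']:
    c=cam(n); save(c,n+'1.png'); print(n,{k:c[k] for k in ['vfov','cx','cy','k1','position','attitude']})
    for t in ['carousel','gap','crank','groove','cradle','pin_center','piston','jar']:
        for d in finder.pinpoint(c,t)[:4]: print(t,np.array(d['position']),round(d['p'],2),at_d(c,d['position']))
E
```

```text
pics
{'time': 0.0, 'q': array([66.573,  5.01 , 10.034, 95.1  ,  0.   , 90.001]), 'qd': array([-0.097,  0.056,  0.032, -0.006, -0.013, -0.045]), 'joint_efforts': array([ -0.001, -52.04 ,  46.479,   0.016,   0.   ,  -0.   ]), 'ee_pos': array([0.219, 0.504, 0.253]), 'tcp_rot': array([-179.924,   -0.   ,  156.572]), 'wrist_force': array([0.13 , 0.541, 0.568]), 'torque': array([ 0.003, -0.026,  0.002]), 'grasp_force': 0.0, 'opening': 0.08524316141436551}
scene {'vfov': 55.741904565486784, 'cx': 316.0203763332796, 'cy': 227.8603172580403, 'k1': -0.07167901556250307, 'position': array([ 0.867, -0.323,  0.841]), 'attitude': array([-147.836,   -0.509,   52.799])}
carousel [426.5 229.7] 0.81 [0.639 0.119 0.122]
carousel [268.2 374.3] 0.59 [ 0.666 -0.264  0.063]
gap [378.9 210.7] 0.82 [0.52  0.117 0.048]
crank [449.6 157.9] 0.92 [0.569 0.231 0.185]
cradle [220.  332.4] 0.67 [ 0.555 -0.291  0.066]
pin_center [214.6 321.2] 0.9 [ 0.533 -0.288  0.069]
pin_center [255.8 289.6] 0.9 [ 0.507 -0.189  0.029]
pin_center [150.9 317.3] 0.76 [ 0.43  -0.381  0.018]
piston [267.4 374.3] 0.75 [ 0.666 -0.265  0.064]
piston [176.8 262.9] 0.7 [ 0.367 -0.285  0.037]
jar [174.9 259.7] 0.58 [ 0.367 -0.285  0.051]
side {'vfov': 56.555702425628425, 'cx': 319.1236412796012, 'cy': 238.27179266174204, 'k1': -0.11209925271922196, 'position': array([ 0.371, -0.622,  0.625]), 'attitude': array([-131.982,   -0.6  ,  -11.702])}
carousel [339.6 195.8] 0.62 [0.568 0.094 0.076]
gap [335.8 182.8] 0.98 [0.556 0.081 0.119]
crank [326.6 118.8] 0.69 [0.568 0.227 0.184]
groove [384.2 187.3] 0.93 [0.644 0.046 0.121]
groove [371.5 383.1] 0.32 [ 0.525 -0.3    0.021]
cradle [369.9 384.9] 0.87 [ 0.522 -0.301  0.019]
pin_center [343.5 325.9] 0.7 [ 0.507 -0.193  0.028]
pin_center [319.9 448.2] 0.69 [ 0.428 -0.381  0.018]
piston [442.2 357.8] 0.83 [ 0.634 -0.297  0.05 ]
jar [249.2 404. ] 0.59 [ 0.342 -0.317  0.055]
```

View pics/scene1.png

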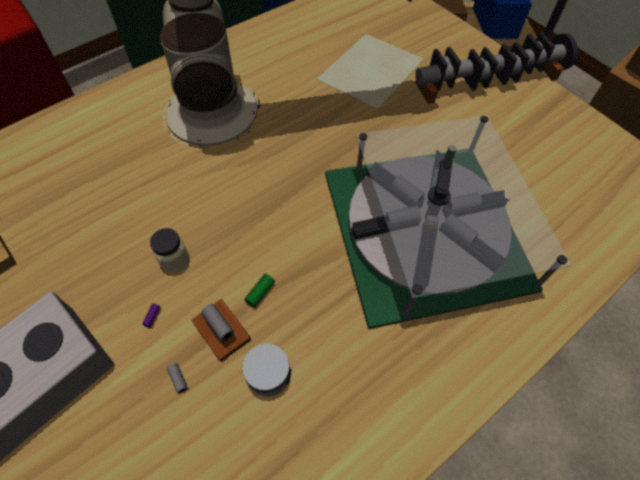

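View pics/side1.png

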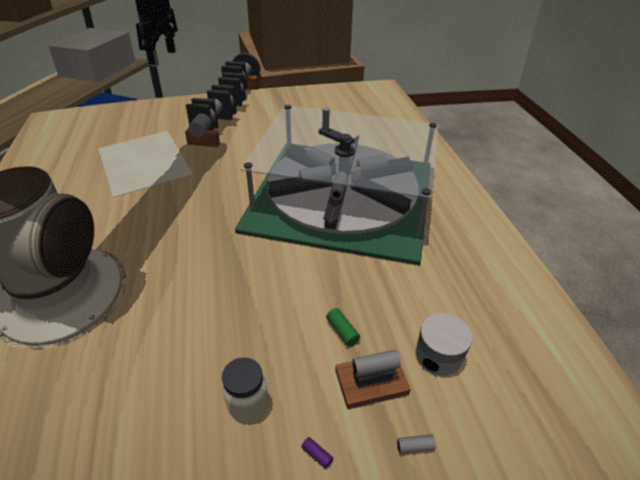

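Candidates for the pin are, in the scene picture:
- grey on the V-block (216,321)
- small grey (177,377)
- green (260,290)
- purple (151,315)

The grey one on the V-block is the larger of the two that aren't green or purple, so it fits. I'll enlarge it, along with the carousel, to confirm.

Run:
```python
from h import *
np.set_printoptions(precision=3,suppress=True)
cs=cam('scene'); cd=cam('side')
a=cv2.resize(cs['color'][100:340,310:580],None,fx=400/270,fy=400/270,interpolation=cv2.INTER_CUBIC)
b=cv2.resize(cd['color'][90:270,230:450],None,fx=400/220,fy=400/220,interpolation=cv2.INTER_CUBIC)
p=cv2.resize(cs['color'][270:400,130:300],None,fx=1.45,fy=1.45); q=cv2.resize(cd['color'][310:470,300:480],None,fx=1.25,fy=1.25)
im=np.zeros((600,800,3),np.uint8)
im[:a.shape[0],:400]=a; im[:b.shape[0],400:800]=b[:,:400]; im[400:400+p.shape[0],:p.shape[1]]=p; im[400:400+q.shape[0],400:400+q.shape[1]]=q
cv2.imwrite('pics/comp.png',im[:,:,::-1])
for n,c in (('scene',cs),('side',cd)):
    hsv=cv2.cvtColor(c['color'],cv2.COLOR_RGB2HSV); m=cv2.inRange(hsv,(60,80,20),(90,255,255)); 
    nn,l,s,_=cv2.connectedComponentsWithStats(m)
    ys,xs=np.nonzero((m>0)); keep=(ys<340-(n=='side')*70)&(xs>(310 if n=='scene' else 230))
    P=np.array([at_z(c,(x,y),.014)[:2] for x,y in zip(xs[keep],ys[keep])],np.float32)
    r=cv2.minAreaRect(P); print(n,r, cv2.boxPoints(r))
    for d in finder.pinpoint(c,'groove')[:3]: print('groove',d['position'],d['p'],at_z(c,d['position'],.08))
    for d in finder.pinpoint(c,'crank')[:2]: print('crank',d['position'],d['p'],at_z(c,d['position'],.181))
    for d in finder.pinpoint(c,'pin_center')[:5]: print('pin',d['position'],d['p'],at_z(c,d['position'],.055))
    for d in finder.pinpoint(c,'gap')[:5]: print('gap',d['position'],d['p'],at_z(c,d['position'],.116))
    for d in finder.pinpoint(c,'carousel')[:5]: print('car',d['position'],d['p'],at_z(c,d['position'],0))
```

```text
scene ((0.5983573794364929, 0.19021205604076385), (0.3655964732170105, 0.3872487246990204), 64.66600799560547) [[ 0.345  0.108]
 [ 0.695 -0.058]
 [ 0.852  0.273]
 [ 0.502  0.438]]
crank [446.1, 155.6] 0.81 [0.559 0.234 0.181]
crank [177.4, 260.6] 0.58 [ 0.453 -0.289  0.181]
pin [151.3, 313.9] 0.73 [ 0.444 -0.375  0.055]
pin [257.3, 289.2] 0.66 [ 0.52  -0.19   0.055]
pin [216.8, 319.6] 0.59 [ 0.526 -0.283  0.055]
pin [175.8, 376.3] 0.59 [ 0.573 -0.393  0.055]
gap [377.2, 210.3] 0.91 [0.547 0.077 0.116]
car [428.3, 230.4] 0.74 [0.604 0.196 0.   ]
side ((0.44898539781570435, 0.3208127021789551), (0.3895588219165802, 0.9087084531784058), 28.548080444335938) [[ 0.061  0.627]
 [ 0.495 -0.171]
 [ 0.837  0.015]
 [ 0.403  0.813]]
groove [388.7, 188.5] 0.95 [0.674 0.095 0.08 ]
pin [416.3, 442.0] 0.97 [ 0.549 -0.414  0.055]
pin [376.2, 364.8] 0.96 [ 0.531 -0.291  0.055]
pin [342.4, 328.0] 0.7 [ 0.498 -0.216  0.055]
pin [315.3, 451.1] 0.63 [ 0.418 -0.398  0.055]
gap [335.5, 185.1] 0.58 [0.554 0.078 0.116]
gap [385.9, 187.1] 0.36 [0.65  0.053 0.116]
car [342.0, 197.8] 0.79 [0.599 0.185 0.   ]
```

View pics/comp.png

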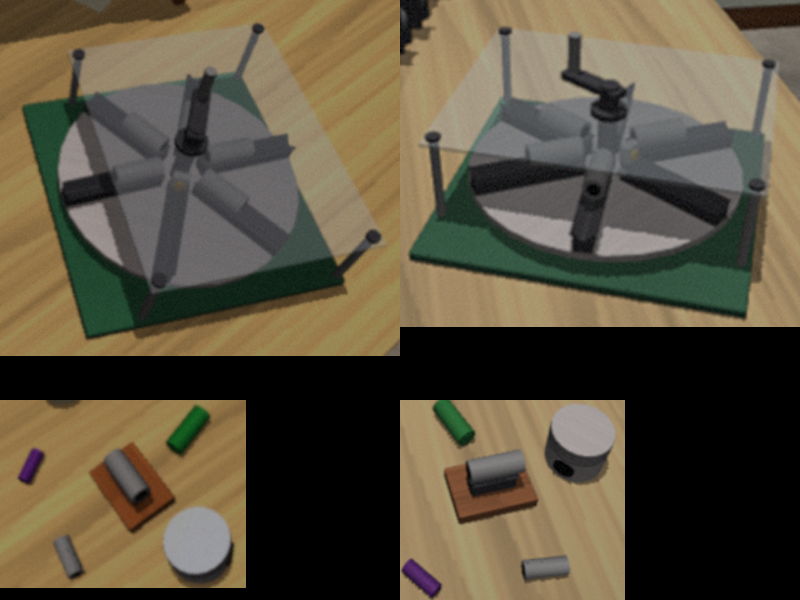

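The crop confirms it: the large grey pin sits on the V-block at scene (216,320) and side (376,364). The empty groove points forward-right, around side (389,188). Next I'll fit the carousel from the posts.

Run:
```python
from h import *
from scipy.optimize import least_squares
np.set_printoptions(precision=4,suppress=True)
cs=cam('scene'); cd=cam('side')
loc=np.array([[-.106,.182],[.176,.182],[.176,-.182],[-.106,-.182]])
S=[(362.7,137.1),(483.5,119.6),(561.9,260),(416.7,289.7)]
D=[(248.2,165.4),(287.8,107),(432.9,125.2),(426.9,191.8)]
# order in scene: which is which by projection
def W(p,l,z):
    c,s=np.cos(p[2]),np.sin(p[2]); return np.array([p[0]+c*l[0]-s*l[1],p[1]+s*l[0]+c*l[1],z])
p0=[.583,.158,np.radians(64.67),.125]
print([proj(cs,W(p0,l,.125)) for l in loc]); print([proj(cd,W(p0,l,.125)) for l in loc])
def res(p): return np.ravel([[proj(cs,W(p,l,p[3]))-a,proj(cd,W(p,l,p[3]))-b] for l,a,b in zip(loc,S,D)])
r=least_squares(res,p0,loss='soft_l1'); print(r.x,np.degrees(r.x[2]),r.fun.reshape(-1,4))
p=r.x
print('crank top', at_z(cs,(451.8,148.6),.205)-[p[0],p[1],0], at_z(cd,(325.7,110.9),.205)-[p[0],p[1],0])
# tri crank
def rc(q): return np.r_[proj(cs,q)-[451.8,148.6],proj(cd,q)-[325.7,110.9]]
q=least_squares(rc,[.56,.23,.2]); print('crank',q.x,q.fun)
d=q.x[:2]-p[:2]; print(np.hypot(*d),'wheel deg',np.degrees(np.arctan2(d[1],d[0])-p[2]))
g=at_z(cd,(388.7,188.5),.08)[:2]-p[:2]; print('groove',np.hypot(*g),np.degrees(np.arctan2(-g[1],-g[0])-p[2]))
# pin
def rp(q): return np.r_[proj(cs,q)-[216.8,319.6],proj(cd,q)-[376.2,364.8]]
q=least_squares(rp,[.53,-.28,.05]); print('pin',q.x,q.fun)
# wood foot yaw
for c,w in ((cs,(180,290,260,365)),(cd,(325,340,420,410))):
    hsv=cv2.cvtColor(c['color'],cv2.COLOR_RGB2HSV); m=cv2.inRange(hsv,(0,150,30),(14,255,230)); k=np.zeros_like(m); k[w[1]:w[3],w[0]:w[2]]=m[w[1]:w[3],w[0]:w[2]]
    ys,xs=np.nonzero(k); P=np.array([at_z(c,(x,y),.018)[:2] for x,y in zip(xs,ys)],np.float32)
    r=cv2.minAreaRect(P); b=cv2.boxPoints(r); e=[b[1]-b[0],b[2]-b[1]]; L=max(e,key=np.linalg.norm); print('foot',r,np.degrees(np.arctan2(L[1],L[0]))%180)
```

```text
[array([346.0063, 139.5379]), array([468.6309, 121.7888]), array([544.1195, 263.9427]), array([396.8741, 293.9001])]
[array([240.5145, 173.8606]), array([282.3123, 112.2245]), array([431.1263, 130.9198]), array([424.1681, 201.3606])]
[0.5997 0.1899 1.1281 0.1241] 64.63678626613523 [[-0.2251  0.7747 -0.6159 -0.5925]
 [ 0.1303  0.8806 -0.635  -0.5904]
 [-0.3019  1.2917 -0.5245 -0.7983]
 [ 0.1399  1.1922 -0.9516 -0.8923]]
crank top [-0.035  0.045  0.205] [-0.0357  0.0315  0.205 ]
crank [0.5651 0.236  0.2007] [-0.0517  1.3969 -1.0267 -1.1829]
0.05765573222733792 wheel deg 62.27352766590068
groove 0.12084427877585596 63.55624119095007
pin [ 0.5296 -0.2868  0.0537] [-0.8245  2.9305 -1.8428 -1.6529]
foot ((0.530077338218689, -0.2844504714012146), (0.10268063843250275, 0.07042376697063446), 1.9324753284454346) 1.9324696
foot ((0.5280007719993591, -0.2925664484500885), (0.09822914749383926, 0.07269836217164993), 1.2580201625823975) 1.2580267
```

Emit:
{"method": "move_arm", "body": {"offset": [[-3.5,-0.9,-1],[-3.9,-1,-1],[-3.9,-1,-1],[-3.9,-1,0],[-3.9,-1,0]], "twist": [[0,0,0],[0,0,0],[0,0,0],[0,0,0],[0,0,0]], "grip": [0.6,0.6,0.6,0.6,0.6]}}

```text
time: 2.1
ee_pos: [0.3756, 0.3828, 0.2838]
tcp_rot: [179.9, 0.0, 156.6]
wrist_force: [0.6, 1.3, 0.5]
opening: 0.0511
grasp_force: 0.0
```

Emit:
{"method": "move_arm", "body": {"offset": [[-3.9,-1,0],[-3.9,-1,0],[-3.9,-1,0],[-3.9,-1,0],[-3.8,-1,0]], "twist": [[0,0,0],[0,0,0],[0,0,0],[0,0,0],[0,0,0]], "grip": [0.6,0.6,0.6,0.6,0.6]}}

```text
time: 2.6
ee_pos: [0.5338, 0.2595, 0.2833]
tcp_rot: [180.0, 0.0, 156.6]
wrist_force: [0.2, 0.4, -0.6]
opening: 0.051
grasp_force: 0.0
```

Emit:
{"method": "move_arm", "body": {"offset": [[-3.0,-0.8,0],[0,0,0],[0,0,0],[0,0,0],[0,0,0]], "twist": [[0,0,0],[0,0,0.13],[0,0,0.13],[0,0,0.13],[0,0,0.127]], "grip": [0.6,0.6,0.6,0.6,0.6]}}

```text
time: 3.1
ee_pos: [0.557, 0.2414, 0.2832]
tcp_rot: [-180.0, -0.0, 126.6]
wrist_force: [-0.0, 0.1, 0.1]
opening: 0.0513
grasp_force: 0.0
```

Run:
```python
from h import *
np.set_printoptions(precision=4,suppress=True)
c=cam('wrist'); save(c,'w1.png'); print(c['T'],c['vfov'])
for t in ['crank','groove','gap','carousel']:
    z={'crank':.181,'groove':.08,'gap':.116,'carousel':0}[t]
    for d in finder.pinpoint(c,t)[:2]: print(t,d['position'],d['p'],at_z(c,d['position'],z))
```

```text
[[ 0.802   0.5709  0.1755  0.5111]
 [ 0.5973 -0.7662 -0.2371  0.302 ]
 [-0.0009  0.295  -0.9555  0.404 ]
 [ 0.      0.      0.      1.    ]] 62.32658318515471
crank [323.1, 265.3] 0.91 [0.5644 0.2335 0.181 ]
```

View pics/w1.png

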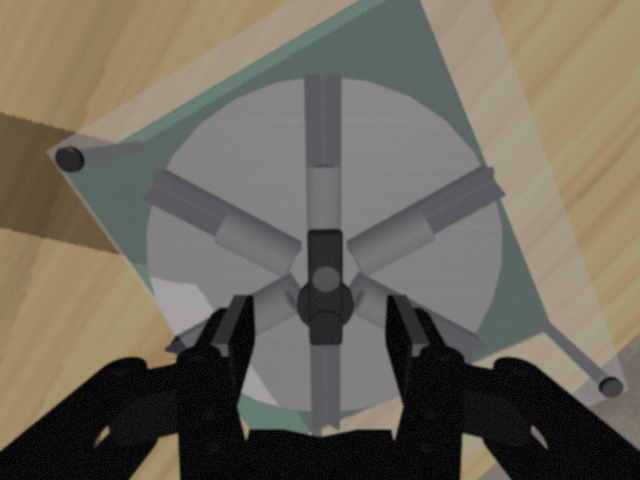

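Emit:
{"method": "move_arm", "body": {"offset": [[-1.0,0.25,2],[0,0,3],[0,0,2.5],[0,0,2],[0,0,0]], "twist": [[0,0,0],[0,0,0],[0,0,0],[0,0,0],[0,0,0]], "grip": [0.6,0.6,0.6,0.6,0.6]}}

```text
time: 3.85
ee_pos: [0.5638, 0.2346, 0.1852]
tcp_rot: [-179.7, -0.1, 127.1]
wrist_force: [-0.3, -0.7, 0.5]
opening: 0.051
grasp_force: 0.0
```

Emit:
{"method": "move_arm", "body": {"offset": [[0,0,0],[0,0,0],[0,0,0],[0,0,0],[0,0,0]], "twist": [[0,0,0],[0,0,0],[0,0,0],[0,0,0],[0,0,0]], "grip": [0.1,0.1,0.1,0.1,0.1], "force": 25}}

```text
time: 4.35
ee_pos: [0.5655, 0.2354, 0.19]
tcp_rot: [179.8, 0.0, 127.0]
wrist_force: [0.2, 0.4, 5.3]
opening: 0.0151
grasp_force: 24.9
```

Emit:
{"method": "move_arm", "body": {"offset": [[-0.026,0.539,0],[-0.026,0.539,0],[-0.026,0.539,0],[-0.026,0.539,0]], "twist": [[0,0,0.098],[0,0,0.098],[0,0,0.098],[0,0,0.098]], "grip": [0.1,0.1,0.1,0.1]}}

```text
time: 4.75
ee_pos: [0.5842, 0.2446, 0.19]
tcp_rot: [179.9, -0.0, 104.3]
wrist_force: [-3.6, -1.2, 7.8]
opening: 0.0149
grasp_force: 25.8
```

Emit:
{"method": "move_arm", "body": {"offset": [[-0.026,0.539,-0.3],[-0.026,0.539,0],[-0.026,0.539,0],[-0.026,0.539,0]], "twist": [[0,0,0.098],[0,0,0.098],[0,0,0.098],[0,0,0.098]], "grip": [0.1,0.1,0.1,0.1]}}

```text
time: 5.15
ee_pos: [0.6051, 0.2463, 0.1901]
tcp_rot: [-179.8, 0.0, 81.9]
wrist_force: [-1.6, 4.2, -7.1]
opening: 0.0151
grasp_force: 26.0
```

Emit:
{"method": "move_arm", "body": {"offset": [[-0.026,0.539,0],[-0.026,0.539,0],[-0.026,0.539,0],[0,0,0]], "twist": [[0,0,0.098],[0,0,0.098],[0,0,0.098],[0,0,0]], "grip": [0.1,0.1,0.1,0.1]}}

```text
time: 5.55
ee_pos: [0.6221, 0.2415, 0.1901]
tcp_rot: [-180.0, -0.0, 65.0]
wrist_force: [6.2, 5.3, -9.1]
opening: 0.0154
grasp_force: 26.0
```

Run:
```python
from h import *
np.set_printoptions(precision=4,suppress=True)
for n in ['scene','side']:
    c=cam(n); save(c,n+'2.png')
    for t,z in (('groove',.08),('crank',.181)):
        for d in finder.pinpoint(c,t)[:2]:
            g=at_z(c,d['position'],z); v=g[:2]-[.5997,.1899]; print(n,t,d['position'],d['p'],g,np.hypot(*v),np.degrees(np.arctan2(v[1],v[0])))
print(bot.get_obs()['ee_pos'],bot.get_obs()['tcp_rot'])
```

```text
scene groove [377.7, 218.6] 0.86 [0.5468 0.0843 0.08  ] 0.11808349853476509 -116.62575331162871
scene crank [472.1, 174.0] 0.92 [0.6209 0.2404 0.181 ] 0.05474934907446787 67.2414068283896
side groove [332.2, 199.8] 0.69 [0.5488 0.0787 0.08  ] 0.12225461438017711 -114.59212505171342
side groove [440.3, 354.4] 0.47 [ 0.6198 -0.3084  0.08  ] 0.4986912577656692 -87.68703487228106
side crank [350.0, 114.1] 0.56 [0.6241 0.245  0.181 ] 0.06023453317590673 66.05612467911313
[0.6218 0.2417 0.1901] [-179.9884   -0.0338   65.2156]
```

Emit:
{"method": "move_arm", "body": {"offset": [[0,0.08,0],[0,0,0],[0,0,0],[0,0,0],[0,0,0]], "twist": [[0,0,0],[0,0,0],[0,0,0],[0,0,0],[0,0,0]], "grip": [0.1,0.1,0.5,0.5,0.5]}}

```text
time: 6.35
ee_pos: [0.6219, 0.2406, 0.1918]
tcp_rot: [180.0, -0.0, 65.2]
wrist_force: [0.9, -0.7, -0.3]
opening: 0.0425
grasp_force: 0.0
```

Emit:
{"method": "move_arm", "body": {"offset": [[0,0,-1],[0,0,-3],[0,0,-3],[-2,0.5,0],[-4.3,1.16,0]], "twist": [[0,0,0],[0,0,0],[0,0,0],[0,0,0],[0,0,0]], "grip": [0.5,0.5,0.5,0.5,0.6]}}

```text
time: 6.85
ee_pos: [0.611, 0.1781, 0.2628]
tcp_rot: [179.9, -0.1, 65.4]
wrist_force: [0.8, -1.0, 0.2]
opening: 0.0513
grasp_force: 0.0
```

Emit:
{"method": "move_arm", "body": {"offset": [[-4.3,1.16,0],[-4.3,1.16,0],[-4.3,1.16,0],[-4.3,1.16,0],[-4.3,1.16,0]], "twist": [[0,0,0],[0,0,0],[0,0,0],[0,0,0],[0,0,0]], "grip": [0.6,0.6,0.6,0.6,0.6]}}

```text
time: 7.35
ee_pos: [0.5723, -0.0446, 0.2626]
tcp_rot: [179.9, -0.0, 65.2]
wrist_force: [1.3, -0.7, -0.9]
opening: 0.0514
grasp_force: 0.0
```

Emit:
{"method": "move_arm", "body": {"offset": [[-4.3,1.16,0],[-4.3,1.16,0],[-4.3,1.16,0],[-4.3,1.16,0],[-4.3,1.16,0]], "twist": [[0,0,0],[0,0,0],[0,0,0],[0,0,0],[0,0,0]], "grip": [0.6,0.6,0.6,0.6,0.6]}}

```text
time: 7.85
ee_pos: [0.5347, -0.2643, 0.2627]
tcp_rot: [179.9, 0.0, 65.2]
wrist_force: [0.7, 1.2, 1.1]
opening: 0.0511
grasp_force: 0.0
```

Emit:
{"method": "move_arm", "body": {"offset": [[0,0,0],[0,0,0],[0,0,0],[0,0,0]], "twist": [[0,0,0.1385],[0,0,0.1385],[0,0,0.1385],[0,0,0.1385]], "grip": [0.6,0.6,0.6,0.6]}}

```text
time: 8.25
ee_pos: [0.5353, -0.2627, 0.2624]
tcp_rot: [179.9, -0.0, 33.1]
wrist_force: [-0.1, -0.4, -1.0]
opening: 0.051
grasp_force: 0.0
```

Emit:
{"method": "move_arm", "body": {"offset": [[0,0,0],[0,0,0],[0,0,0],[0,0,0],[0,0,0]], "twist": [[0,0,0.1385],[0,0,0.1385],[0,0,0.1385],[0,0,0.1385],[0,0,0]], "grip": [0.6,0.6,0.6,0.6,0.6]}}

```text
time: 8.75
ee_pos: [0.5354, -0.2625, 0.2624]
tcp_rot: [180.0, -0.1, 1.6]
wrist_force: [-0.1, -0.5, -0.2]
opening: 0.0514
grasp_force: 0.0
```

Run:
```python
from h import *
np.set_printoptions(precision=4,suppress=True)
c=cam('wrist'); save(c,'w2.png')
for d in finder.pinpoint(c,'pin_center')[:4]: print('pin',d['position'],d['p'],at_z(c,d['position'],.055))
for d in finder.pinpoint(c,'cradle')[:2]: print('cradle',d['position'],d['p'],at_z(c,d['position'],.0))
hsv=cv2.cvtColor(c['color'],cv2.COLOR_RGB2HSV); m=cv2.inRange(hsv,(0,150,30),(14,255,230))
n,l,s,_=cv2.connectedComponentsWithStats(m); k=1+np.argmax(s[1:,4]); ys,xs=np.nonzero(l==k)
P=np.array([at_z(c,(x,y),.018)[:2] for x,y in zip(xs,ys)],np.float32); r=cv2.minAreaRect(P); print('foot',r)
for n in ['scene','side']:
    c=cam(n)
    for t,z in (('groove',.08),('crank',.181)):
        for d in finder.pinpoint(c,t)[:2]:
            g=at_z(c,d['position'],z); v=g[:2]-[.5997,.1899]; print(n,t,d['position'],d['p'],g,np.hypot(*v),np.degrees(np.arctan2(v[1],v[0])))
o=bot.get_obs(); print(o['ee_pos'],o['tcp_rot'],o['time'])
```

```text
pin [465.1, 173.4] 0.77 [ 0.5665 -0.3819  0.055 ]
pin [345.8, 213.1] 0.73 [ 0.53   -0.2849  0.055 ]
pin [236.5, 222.4] 0.69 [ 0.5192 -0.1918  0.055 ]
pin [430.2, 306.5] 0.66 [ 0.4443 -0.3665  0.055 ]
cradle [340.1, 199.8] 0.56 [ 0.5299 -0.2828  0.    ]
foot ((0.5292869806289673, -0.2857496440410614), (0.09845971316099167, 0.06833173334598541), 2.2497165203094482)
scene groove [377.8, 218.6] 0.83 [0.5469 0.0845 0.08  ] 0.11788451574548263 -116.60832907592489
scene crank [473.2, 174.7] 0.62 [0.6233 0.2408 0.181 ] 0.056115051493342706 65.14327204635414
side groove [332.4, 201.7] 0.64 [0.5478 0.0725 0.08  ] 0.12837791109155658 -113.847606279049
side crank [348.8, 115.8] 0.62 [0.6195 0.2375 0.181 ] 0.05152156048044348 67.43107010159244
[ 0.5354 -0.2624  0.2613] [-179.9995   -0.0012    1.7557] 9.2
```

View pics/w2.png

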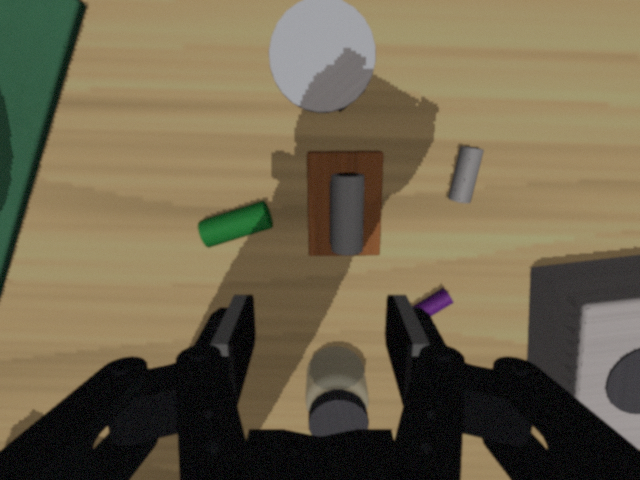

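Emit:
{"method": "move_arm", "body": {"offset": [[-0.66,2.3,3],[0,0,4.5],[0,0,4.5],[0,0,4],[0,0,2]], "twist": [[0,0,0],[0,0,0],[0,0,0],[0,0,0],[0,0,0]], "grip": [0.6,0.6,0.6,0.6,0.6]}}

```text
time: 9.7
ee_pos: [0.5278, -0.2848, 0.0771]
tcp_rot: [-179.9, 0.2, 1.7]
wrist_force: [0.3, 0.7, 0.7]
opening: 0.0514
grasp_force: 0.0
```

Emit:
{"method": "move_arm", "body": {"offset": [[0,0,1.2],[0,0,0],[0,0,0]], "twist": [[0,0,0],[0,0,0],[0,0,0]], "grip": [0.6,0.6,0.6]}}

```text
time: 10.0
ee_pos: [0.53, -0.2858, 0.0706]
tcp_rot: [180.0, -0.1, 1.7]
wrist_force: [0.2, -0.3, 0.8]
opening: 0.0514
grasp_force: 0.0
```

Emit:
{"method": "move_arm", "body": {"offset": [[0,0,0],[0,0,0],[0,0,0],[0,0,0],[0,0,0]], "twist": [[0,0,0],[0,0,0],[0,0,0],[0,0,0],[0,0,0]], "grip": [0.2,0.2,0.2,0.2,0.2], "force": 40}}

```text
time: 10.5
ee_pos: [0.5302, -0.2859, 0.0711]
tcp_rot: [179.9, -0.1, 1.7]
wrist_force: [-1.3, 1.1, 6.1]
opening: 0.0265
grasp_force: 39.3
```

Emit:
{"method": "move_arm", "body": {"offset": [[0,0,-1.5],[0,0,-3.5],[0,0,-4],[0,0,-4],[0.1,-2,0]], "twist": [[0,0,0],[0,0,0],[0,0,0],[0,0,0],[0,0,0]], "grip": [0.2,0.2,0.2,0.2,0.2]}}

```text
time: 11.0
ee_pos: [0.5313, -0.2676, 0.2066]
tcp_rot: [179.7, -0.5, 1.6]
wrist_force: [-0.4, 0.5, -2.3]
opening: 0.0264
grasp_force: 39.9
```

Emit:
{"method": "move_arm", "body": {"offset": [[0.2,-4,0],[0.2,-4,0],[0.2,-4,0],[0.2,-4,0],[0.2,-4,0]], "twist": [[0,0,0],[0,0,0],[0,0,0],[0,0,0],[0,0,0]], "grip": [0.2,0.2,0.2,0.2,0.2]}}

```text
time: 11.5
ee_pos: [0.5336, -0.0639, 0.2005]
tcp_rot: [180.0, -0.1, 1.7]
wrist_force: [0.8, 0.3, -2.7]
opening: 0.0265
grasp_force: 39.9
```

Emit:
{"method": "move_arm", "body": {"offset": [[0.2,-4,0],[0.2,-4,0],[0.2,-4,0],[0,0,0],[0,0,0]], "twist": [[0,0,0],[0,0,0],[0,0,-0.1],[0,0,-0.125],[0,0,-0.125]], "grip": [0.2,0.2,0.2,0.2,0.2]}}

```text
time: 12.0
ee_pos: [0.5361, 0.0562, 0.2003]
tcp_rot: [180.0, -0.0, 22.2]
wrist_force: [0.1, -0.4, -1.5]
opening: 0.0265
grasp_force: 39.9
```

Emit:
{"method": "move_arm", "body": {"offset": [[0,0,0],[0,0,0],[0,0,0],[0,0,0],[0,0,0]], "twist": [[0,0,-0.125],[0,0,-0.125],[0,0,-0.125],[0,0,-0.125],[0,0,-0.125]], "grip": [0.2,0.2,0.2,0.2,0.2]}}

```text
time: 12.5
ee_pos: [0.5363, 0.0548, 0.2004]
tcp_rot: [180.0, -0.0, 57.9]
wrist_force: [0.7, -0.1, -3.0]
opening: 0.0265
grasp_force: 39.9
```

Emit:
{"method": "move_arm", "body": {"offset": [[0,0,0],[0,0,0],[0,0,0]], "twist": [[0,0,-0.123],[0,0,0],[0,0,0]], "grip": [0.2,0.2,0.2]}}

```text
time: 12.8
ee_pos: [0.5363, 0.0547, 0.2]
tcp_rot: [180.0, -0.0, 64.4]
wrist_force: [-0.3, 0.4, -2.1]
opening: 0.0266
grasp_force: 39.9
```

Run:
```python
from h import *
np.set_printoptions(precision=4,suppress=True)
c=cam('wrist'); save(c,'w3.png')
for t,z in (('groove',.08),('pin_center',.18),('gap',.116),('crank',.181)):
    for d in finder.pinpoint(c,t)[:2]: print(t,d['position'],d['p'],at_z(c,d['position'],z))
# predicted rail centreline (z=.072) in the picture
u=np.array([.4284,.9036])
for r in (.165,.14,.12): print(r,proj(c,np.append(np.array([.5997,.1899])-r*u,.072)))
o=bot.get_obs(); print(o['ee_pos'],o['tcp_rot'],o['time'],o['opening'],o['wrist_force'])
```

```text
groove [317.2, 191.1] 0.61 [0.5469 0.0828 0.08  ]
pin_center [317.1, 314.6] 0.74 [0.5341 0.0549 0.18  ]
gap [317.8, 203.3] 0.95 [0.5475 0.0828 0.116 ]
0.165 [320.3227 256.5515]
0.14 [320.22   220.2617]
0.12 [320.1334 189.6989]
[0.5363 0.0548 0.1994] [179.9996  -0.0015  64.5461] 13.05 0.026081944238099654 [-0.2449 -0.4197 -2.1791]
```

View pics/w3.png

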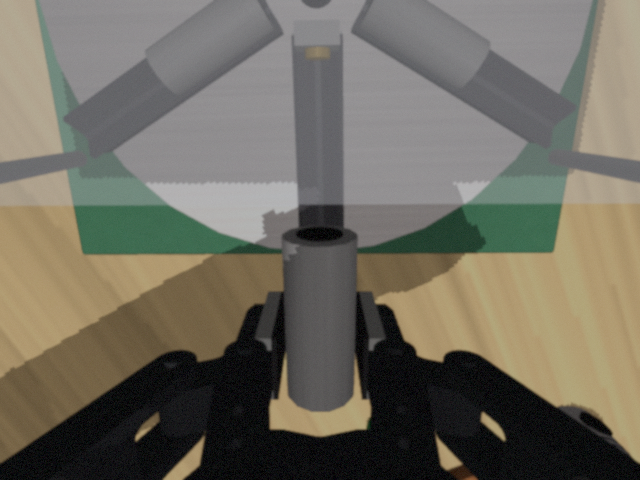

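Emit:
{"method": "move_arm", "body": {"offset": [[0,0,3],[0,0,3],[0,0,2.5],[0,0,1.2],[0,0,0]], "twist": [[0,0,0],[0,0,0],[0,0,0],[0,0,0],[0,0,0]], "grip": [0.2,0.2,0.2,0.2,0.2]}}

```text
time: 13.55
ee_pos: [0.5391, 0.0535, 0.1076]
tcp_rot: [179.4, -0.1, 64.5]
wrist_force: [0.3, -12.2, 27.7]
opening: 0.0263
grasp_force: 62.5
```

Emit:
{"method": "move_arm", "body": {"offset": [[0,0,0.2],[0,0,0.2],[0,0,0.2],[0,0,0]], "twist": [[0,0,0],[0,0,0],[0,0,0],[0,0,0]], "grip": [0.2,0.2,0.2,0.2]}}

```text
time: 13.95
ee_pos: [0.5404, 0.0529, 0.1071]
tcp_rot: [179.1, -0.2, 64.5]
wrist_force: [-12.0, -15.5, 65.4]
opening: 0.0269
grasp_force: 66.7
```

Run:
```python
from h import *
np.set_printoptions(precision=4,suppress=True)
cs=cam('scene'); cd=cam('side'); cw=cam('wrist')
im=np.zeros((600,800,3),np.uint8)
def put(a,x,y,w,h): im[y:y+h,x:x+w]=cv2.resize(a,(w,h),interpolation=cv2.INTER_CUBIC)
px=proj(cs,[.54,.053,.09]).astype(int); print(px); put(cs['color'][px[1]-75:px[1]+75,px[0]-100:px[0]+100],0,0,400,300)
px=proj(cd,[.54,.053,.09]).astype(int); print(px); put(cd['color'][px[1]-60:px[1]+60,px[0]-80:px[0]+80],400,0,400,300)
put(cw['color'],0,300,400,300)
put(cw['color'][120:420,120:520],400,300,400,300)
cv2.imwrite('pics/comp2.png',im[:,:,::-1])
o=bot.get_obs(); print(o['ee_pos'],o['tcp_rot'],o['time'],o['opening'],o['wrist_force'],o['torque'],o['grasp_force'])
for t,z in (('groove',.08),('crank',.181)):
    for d in finder.pinpoint(cs,t)[:1]: print(t,d['position'],d['p'],at_z(cs,d['position'],z))
```

```text
[364 221]
[330 204]
[0.5405 0.0528 0.1071] [179.088   -0.2227  64.4691] 14.1 0.02632120530522263 [-13.38   -14.8442  65.646 ] [-2.9524  2.59    0.0914] 66.71042561531067
groove [382.1, 222.1] 0.56 [0.5584 0.0859 0.08  ]
crank [470.2, 174.6] 0.93 [0.6197 0.2363 0.181 ]
```

View pics/comp2.png

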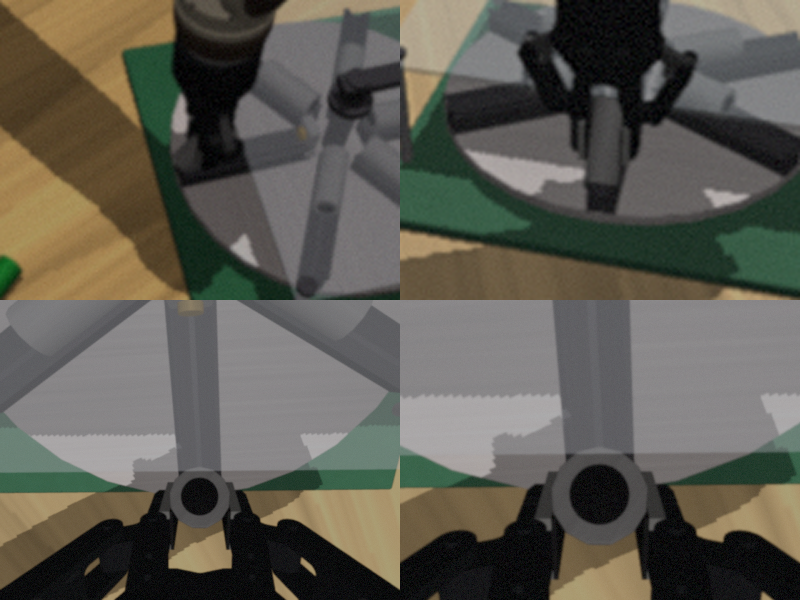

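The pin's inner end caught the cover edge on the way down, and the pin tipped in the grip: the wrist view shows its end face toward the camera at (400,496 in the crop). I'll unload, back out, rise and measure the tilt.

Emit:
{"method": "move_arm", "body": {"offset": [[0,0,-0.5],[0,0,-0.5],[-1,0,0],[-1,0,0],[0,0,-1]], "twist": [[0,0,0],[0,0,0],[0,0,0],[0,0,0],[0,0,0]], "grip": [0.2,0.2,0.2,0.2,0.2]}}

```text
time: 14.7
ee_pos: [0.5259, 0.0355, 0.1146]
tcp_rot: [-179.8, 0.1, 64.5]
wrist_force: [-0.5, 0.0, -2.1]
opening: 0.0265
grasp_force: 59.6
```

Emit:
{"method": "move_arm", "body": {"offset": [[0,0,-2],[0,0,-3],[0,0,-2],[0,0,0],[0,0,0]], "twist": [[0,0,0],[0,0,0],[0,0,0],[0,0,0],[0,0,0]], "grip": [0.2,0.2,0.2,0.2,0.2]}}

```text
time: 15.2
ee_pos: [0.5276, 0.0367, 0.1856]
tcp_rot: [-180.0, 0.0, 64.6]
wrist_force: [0.4, 0.1, -2.7]
opening: 0.0265
grasp_force: 59.6
```

Run:
```python
from h import *
np.set_printoptions(precision=4,suppress=True)
cw=cam('wrist'); cs=cam('scene'); cd=cam('side')
im=np.zeros((600,800,3),np.uint8)
def put(a,x,y,w,h): im[y:y+h,x:x+w]=cv2.resize(a,(w,h),interpolation=cv2.INTER_CUBIC)
o=bot.get_obs(); P=o['ee_pos']; print(P,o['tcp_rot'],o['time'],o['opening'],o['wrist_force'],o['grasp_force'])
for c,x in ((cs,0),(cd,400)):
    px=proj(c,P).astype(int); print(px); y0=max(0,px[1]-60);put(c['color'][y0:y0+120,px[0]-80:px[0]+80],x,0,400,300)
put(cw['color'],0,300,400,300); put(cw['color'][200:480,120:520],400,300,400,300)
cv2.imwrite('pics/comp3.png',im[:,:,::-1])
T=cw['T']; W=np.eye(4); W[:3,:3]=rot(o['tcp_rot']); W[:3,3]=P; Ti=np.linalg.inv(W)
for r in range(240,440,12):
    p=at_d(cw,(320,r)); print(r,None if p is None else (Ti@np.append(p,1))[:3]*1000)
for n,c in (('s',cs),('d',cd)):
    for t,z in (('groove',.08),('crank',.181)):
        for d in finder.pinpoint(c,t)[:1]:
            g=at_z(c,d['position'],z); v=g[:2]-[.5997,.1899]; print(n,t,d['position'],d['p'],g,np.degrees(np.arctan2(v[1],v[0])))
```

```text
[0.5271 0.0367 0.1846] [-179.8691    0.0703   64.6147] 15.35 0.02627805299375395 [-0.0431  0.1667 -2.1405] 59.60144877433777
[357 192]
[327 168]
240 [-22.1369  -0.0683 184.7366]
252 [-32.3533  -0.0591 184.4926]
264 [-42.9628  -0.0484 184.8018]
276 [ 30.0331  -0.5176 -14.5236]
288 [ 27.5638  -0.5213 -17.4932]
300 [ 24.6989  -0.5223 -19.3741]
312 [ 21.9295  -0.5236 -21.3161]
324 [ 18.9844  -0.5238 -22.8253]
336 [ 16.6688  -0.5266 -25.312 ]
348 [ 13.6056  -0.526  -26.4584]
360 [ 10.9351  -0.5269 -28.1611]
372 [-147.3026    0.0502  184.5955]
384 [-160.0781    0.0621  184.4963]
396 [-173.2153    0.0746  184.5055]
408 [-186.5811    0.0872  184.4397]
420 [-200.4595    0.1008  184.6138]
432 [-214.4613    0.114   184.5697]
s groove [377.8, 219.2] 0.95 [0.548  0.0835 0.08  ] -115.92949621575744
s crank [471.2, 174.7] 0.55 [0.621  0.2377 0.181 ] 65.98427451266717
d groove [334.1, 201.1] 0.63 [0.5516 0.0738 0.08  ] -112.49461120398709
```

View pics/comp3.png

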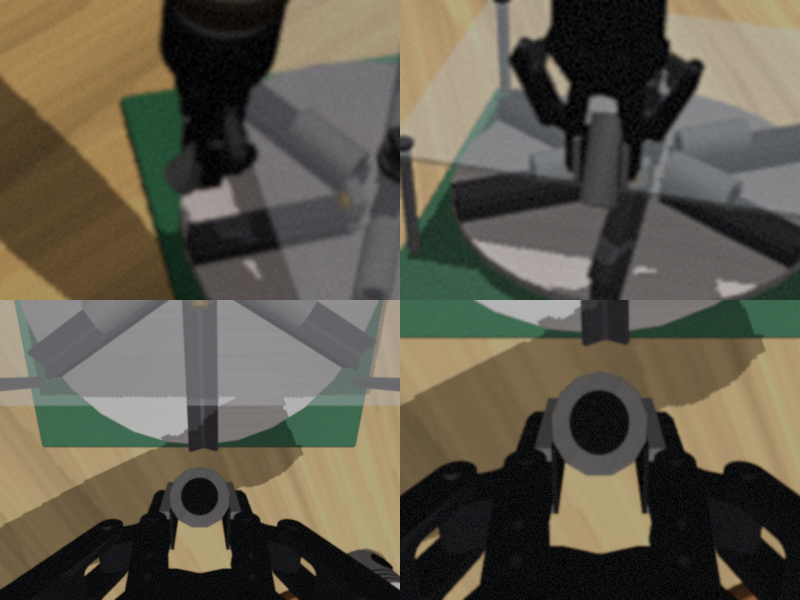

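Emit:
{"method": "move_arm", "body": {"offset": [[-2.05,0,0],[0,0,3],[0,0,3],[0,0,2],[0,0,0.65]], "twist": [[0,0,0],[0,0,0],[0,0,0],[0,0,0],[0,0,0]], "grip": [0.2,0.2,0.2,0.2,0.2], "force": 22}}

```text
time: 16.05
ee_pos: [0.5176, 0.0181, 0.0972]
tcp_rot: [-179.8, 0.1, 64.6]
wrist_force: [-0.4, -0.5, -2.0]
opening: 0.0266
grasp_force: 59.6
```

Emit:
{"method": "move_arm", "body": {"offset": [[0,0,0],[0.4,0,0],[0.4,0,0],[0.4,0,0],[0.4,0,0]], "twist": [[0,0,0],[0,0,0],[0,0,0],[0,0,0],[0,0,0]], "grip": [0.2,0.2,0.2,0.2,0.2]}}

```text
time: 16.55
ee_pos: [0.5263, 0.0331, 0.1004]
tcp_rot: [180.0, -0.0, 64.6]
wrist_force: [-0.8, 0.1, -0.9]
opening: 0.0263
grasp_force: 59.6
```

Emit:
{"method": "move_arm", "body": {"offset": [[0.4,0,0],[0.4,0,0],[0.4,0,0],[0.3,0,0],[0,0,0]], "twist": [[0,0,0],[0,0,0],[0,0,0],[0,0,0],[0,0,0]], "grip": [0.2,0.2,0.2,0.2,0.2]}}

```text
time: 17.05
ee_pos: [0.5321, 0.0441, 0.1007]
tcp_rot: [179.9, 0.3, 64.5]
wrist_force: [-5.0, -14.1, 7.3]
opening: 0.0266
grasp_force: 61.6
```

```bash
cat > tilt.py <<'E'
from h import *
np.set_printoptions(precision=1,suppress=True)
cw=cam('wrist'); o=bot.get_obs(); save(cw,'t%d.png'%int(o['time']*100))
W=np.eye(4); W[:3,:3]=rot(o['tcp_rot']); W[:3,3]=o['ee_pos']; Ti=np.linalg.inv(W)
print(o['ee_pos']*1000,o['tcp_rot'],o['wrist_force'],o['grasp_force'],o['opening']*1e3,o['time'])
v=np.array(o['ee_pos'][:2])-[.5997,.1899]; print('r',-v@[.4284,.9036]*1e3,'lat',v@[.9036,-.4284]*1e3)
for r in range(180,440,10):
    p=at_d(cw,(320,r))
    if p is not None:
        q=(Ti@np.append(p,1))[:3]*1000
        if q[2]<60: print(r,q,p*1000)
E
python3 tilt.py
```

```text
[532.1  44.1 100.7] [179.9   0.3  64.5] [ -5.  -13.8   7.4] 61.611642837524414 26.319109157635992 17.1
r 160.7138597443427 lat 1.336872032422089
180 [ 59.2  -1.  -21. ] [556.6  98.1 121.4]
190 [ 56.6  -1.  -20.8] [555.5  95.7 121.3]
200 [ 53.9  -1.  -20.6] [554.3  93.3 121. ]
210 [ 51.4  -1.  -20.8] [553.2  91.  121.3]
220 [ 48.6  -1.  -20.6] [552.1  88.5 121.1]
230 [ 46.   -1.  -20.7] [550.9  86.1 121.3]
240 [ 43.2  -1.  -20.6] [549.7  83.6 121.2]
250 [19.9 -0.9 38.3] [539.8  62.3  62.3]
260 [15.6 -0.9 37.9] [537.9  58.4  62.7]
270 [ 30.3  -1.  -10. ] [544.2  72.  110.6]
280 [ 28.1  -1.  -12.4] [543.3  70.  113. ]
290 [ 25.9  -1.  -14.5] [542.3  68.  115.1]
300 [ 23.7  -1.  -16.6] [541.4  66.  117.2]
310 [ 21.5  -1.  -18.6] [540.4  64.  119.2]
320 [ 19.4  -1.  -20.6] [539.5  62.1 121.2]
330 [ 17.3  -1.  -22.4] [538.6  60.2 123. ]
340 [ 14.9  -1.  -23.8] [537.6  58.1 124.4]
350 [ 12.8  -1.  -25.5] [536.7  56.3 126.2]
360 [  4.8  -0.9 -18.4] [533.3  48.9 119.1]
370 [-12.   -0.9  -0. ] [526.1  33.7 100.8]
```

Emit:
{"method": "move_arm", "body": {"offset": [[0.3,0,0],[0.3,0,0],[0.2,0,0],[0,0,0]], "twist": [[0,0,0],[0,0,0],[0,0,0],[0,0,0]], "grip": [0.22,0.22,0.22,0.22], "force": 20}}

```text
time: 17.5
ee_pos: [0.5348, 0.0513, 0.0999]
tcp_rot: [180.0, 0.3, 64.5]
wrist_force: [-6.2, -12.0, 3.7]
opening: 0.0266
grasp_force: 61.4
```

```bash
python3 tilt.py | grep -v " 121"
```

```text
[534.9  51.4 100. ] [180.    0.3  64.5] [ -5.8 -13.2   3.1] 61.4070188999176 26.580474808316687 17.55
r 152.96093552672878 lat 0.7571193081000391
270 [ 34.8  -1.  -21.1] [549.   83.3 120.9]
280 [26.9 -1.  -9.6] [545.6  76.1 109.4]
290 [ 24.8  -1.  -12.3] [544.7  74.2 112.1]
300 [ 22.7  -1.  -14.6] [543.8  72.3 114.5]
310 [ 20.6  -1.  -17. ] [542.9  70.5 116.8]
320 [ 18.8  -1.  -19.5] [542.1  68.8 119.4]
340 [ 14.7  -1.  -23.5] [540.4  65.2 123.4]
360 [  2.5  -0.9 -15.2] [535.1  54.1 115.1]
370 [-6.1 -0.9 -8.2] [531.4  46.3 108.2]
380 [-16.5  -0.9   0.4] [526.9  36.9  99.7]
390 [-28.3  -0.9   9.8] [521.9  26.2  90.3]
```

Emit:
{"method": "move_arm", "body": {"offset": [[0,0,0.4],[0,0,0.4],[0.3,0,0],[0.3,0,0],[0.3,0,0]], "twist": [[0,0,0],[0,0,0],[0,0,0],[0,0,0],[0,0,0]], "grip": [0.22,0.22,0.22,0.22,0.22]}}

```text
time: 18.05
ee_pos: [0.5391, 0.0594, 0.0926]
tcp_rot: [179.9, 0.3, 64.5]
wrist_force: [-2.4, -11.9, 4.5]
opening: 0.0266
grasp_force: 62.1
```

```bash
python3 tilt.py | grep -v " 121"
```

```text
[539.3  60.   92.7] [179.9   0.2  64.5] [-5.1 -9.3  9.4] 62.354908569250256 26.4972136051723 18.1
r 143.27550767367487 lat 1.102306820822334
320 [ 18.3  -0.9 -19.7] [546.4  77.  112.3]
330 [ 16.   -0.9 -21.3] [545.4  74.9 113.9]
340 [ 11.4  -0.9 -19.2] [543.4  70.8 111.8]
350 [  6.8  -0.9 -17.2] [541.4  66.6 109.8]
360 [  1.8  -0.9 -14.9] [539.3  62.  107.6]
370 [ -3.8  -0.9 -12.3] [536.9  57.  105. ]
380 [ -9.2  -0.9 -10.1] [534.6  52.1 102.8]
390 [-15.3  -0.9  -7.3] [531.9  46.5 100. ]
400 [-22.   -0.9  -4.2] [529.1  40.5  97. ]
410 [-29.   -0.9  -1.1] [526.1  34.2  93.9]
420 [-36.3  -0.9   2.1] [522.9  27.5  90.7]
```

Emit:
{"method": "move_arm", "body": {"offset": [[0,0,0],[0,0,0],[0,0,0]], "twist": [[0,-0.12,0],[0,-0.12,0],[0,0,0]], "grip": [0.22,0.22,0.22]}}

```text
time: 18.4
ee_pos: [0.5399, 0.0623, 0.0915]
tcp_rot: [-180.0, 14.1, 64.8]
wrist_force: [-2.6, -7.0, 5.7]
opening: 0.0261
grasp_force: 65.4
```

```bash
python3 tilt.py | grep -v " 121"
```

```text
[539.8  62.1  91.6] [-180.    13.9   64.7] [-2.  -3.2  1.2] 64.59153949952452 26.33393551887163 18.45
r 141.1159634426161 lat 0.6290751054818221
370 [ -2.8  -0.9 -12.5] [539.1  62.8 104.4]
380 [-8.8 -0.9 -9.5] [536.3  56.9 102.9]
390 [-14.8  -0.9  -7. ] [533.6  51.  101.9]
400 [-21.9  -0.9  -3.3] [530.3  44.  100.1]
410 [-29.   -0.9  -0.2] [527.   37.1  98.8]
420 [-37.1  -0.9   3.7] [523.3  29.1  96.9]
```

Emit:
{"method": "move_arm", "body": {"offset": [[0,0,0.2],[0,0,0.2],[0,0,0]], "twist": [[0,0,0],[0,0,0],[0,0,0]], "grip": [0.22,0.22,0.22]}}

```text
time: 18.75
ee_pos: [0.5406, 0.0613, 0.091]
tcp_rot: [179.8, 13.5, 64.6]
wrist_force: [-0.4, 0.8, 18.5]
opening: 0.0263
grasp_force: 67.9
```

Emit:
{"method": "move_arm", "body": {"offset": [[0,0,0],[0,0,0],[0,0,0],[0,0,0],[0,0,0]], "twist": [[0,0,0],[0,0,0],[0,0,0],[0,0,0],[0,0,0]], "grip": [0.38,0.38,0.4,0.4,0.4]}}

```text
time: 19.25
ee_pos: [0.539, 0.0607, 0.0876]
tcp_rot: [-180.0, 13.8, 64.6]
wrist_force: [-0.5, -0.5, 0.1]
opening: 0.0341
grasp_force: 0.0
```

```bash
python3 tilt.py | grep -v " 121"
```

```text
[539.   60.7  87.7] [-180.    13.8   64.6] [ 0.1 -0.8 -0.8] 0.0 34.228593524683255 19.3
r 142.7598089604641 lat 0.5484502150270747
370 [-8.7 -0.9 -4.6] [535.1  54.4  94.2]
380 [-14.1  -0.9  -2.8] [532.6  49.3  93.7]
390 [-19.1  -0.9  -1.7] [530.4  44.6  93.9]
400 [-24.5  -0.9  -0.4] [528.1  39.7  93.9]
410 [-30.2  -0.9   1. ] [525.6  34.3  93.8]
420 [-35.8  -0.9   2.3] [523.1  29.1  94. ]
```

Emit:
{"method": "move_arm", "body": {"offset": [[-0.2,0,-1],[-0.2,0,-1],[0,0,-3],[0,0,-3],[-2,0,-2]], "twist": [[0,0.12,0],[0,0.12,0],[0,0,0],[0,0,0],[0,0,0]], "grip": [0.4,0.4,0.4,0.4,0.4]}}

```text
time: 19.8
ee_pos: [0.5309, 0.043, 0.1902]
tcp_rot: [179.9, -0.1, 64.7]
wrist_force: [0.5, -0.3, -0.6]
opening: 0.0346
grasp_force: 0.0
```

Emit:
{"method": "move_arm", "body": {"offset": [[-3,0,0],[-3,0,0],[0,0,0],[0,0,0],[0,0,0]], "twist": [[0,0,0],[0,0,0],[0,0.122,0],[0,0.122,0],[0,0.122,0]], "grip": [0,0,0,0,0]}}

```text
time: 20.3
ee_pos: [0.5049, -0.012, 0.189]
tcp_rot: [179.9, -21.3, 64.7]
wrist_force: [0.5, -0.0, 0.9]
opening: 0.0001
grasp_force: 0.0
```

Emit:
{"method": "move_arm", "body": {"offset": [[0,0,0],[0,0,0],[0,0,0],[0,0,0],[0,0,0]], "twist": [[0,0.122,0],[0,0.122,0],[0,0.122,0],[0,0,0],[0,0,0]], "grip": [0,0,0,0,0]}}

```text
time: 20.8
ee_pos: [0.5046, -0.0125, 0.188]
tcp_rot: [-180.0, -41.8, 64.5]
wrist_force: [0.5, -0.1, 1.4]
opening: 0.0002
grasp_force: 0.0
```

Run:
```python
from h import *
np.set_printoptions(precision=4,suppress=True)
o=bot.get_obs(); v=np.array(o['ee_pos'][:2])-[.5997,.1899]; print(o['ee_pos'],o['tcp_rot'],o['q'],o['time'],-v@[.4284,.9036],v@[.9036,-.4284],o['opening'])
for n in ('scene','side','wrist'):
    c=cam(n)
    for t,z in (('groove',.08),('crank',.181),('pin_center',.08)):
        for d in finder.pinpoint(c,t)[:4]:
            g=at_z(c,d['position'],z); v=g[:2]-[.5997,.1899]; print(n,t,np.round(d['position']),round(d['p'],2),g,np.hypot(*v),np.degrees(np.arctan2(v[1],v[0])))
cw=c; cs=cam('scene'); cd=cam('side')
im=np.zeros((600,800,3),np.uint8)
def put(a,x,y,w,h): im[y:y+h,x:x+w]=cv2.resize(a,(w,h),interpolation=cv2.INTER_CUBIC)
for c,x in ((cs,0),(cd,400)):
    px=proj(c,[.56,.11,.08]).astype(int); y0=max(0,px[1]-90);put(c['color'][y0:y0+180,px[0]-120:px[0]+120],x,0,400,300)
put(cw['color'],0,300,400,300); put(cw['color'][0:300,120:520],400,300,400,300)
cv2.imwrite('pics/comp4.png',im[:,:,::-1])
```

```text
[ 0.5046 -0.0125  0.188 ] [-179.9526  -41.7697   64.515 ] [-21.6866  -8.7904 -17.9551  77.5123  41.6616  95.0449] 20.8 0.22365599056129332 0.000754886694206444 0.00021448249795679602
scene groove [380. 221.] 0.8 [0.5531 0.0839 0.08  ] 0.1158083261366645 -113.75198431238003
scene crank [475. 172.] 0.94 [0.6221 0.2481 0.181 ] 0.062372494700087516 68.9807916249652
scene crank [222. 334.] 0.64 [ 0.6053 -0.2946  0.181 ] 0.48454713008404127 -89.33629096425011
scene pin_center [258. 287.] 0.95 [ 0.528  -0.1915  0.08  ] 0.38812145114807184 -100.64919181034361
scene pin_center [177. 380.] 0.64 [ 0.5879 -0.3915  0.08  ] 0.5815332193353058 -91.15909747255121
scene pin_center [151. 315.] 0.64 [ 0.4588 -0.3744  0.08  ] 0.5816025680191704 -104.02196435323955
scene pin_center [364. 221.] 0.62 [0.5343 0.0584 0.08  ] 0.1468317887081024 -116.45910973443462
side groove [335. 202.] 0.79 [0.5524 0.0699 0.08  ] 0.12897982925401005 -111.53083880851868
side crank [352. 113.] 0.76 [0.6301 0.2493 0.181 ] 0.06675535978223024 62.92875806496432
side pin_center [318. 451.] 0.95 [ 0.4193 -0.4089  0.08  ] 0.6253780878032705 -106.7681124398716
side pin_center [343. 327.] 0.89 [ 0.494  -0.2325  0.08  ] 0.43539072608177576 -104.05204977787201
side pin_center [331. 207.] 0.81 [0.5417 0.055  0.08  ] 0.14679624861074397 -113.25694442704128
side pin_center [414. 444.] 0.65 [ 0.5368 -0.4245  0.08  ] 0.6176587396679961 -95.84507341489592
wrist groove [317. 222.] 0.62 [0.5452 0.0813 0.08  ] 0.12150022419806741 -116.63134140867191
wrist pin_center [320. 255.] 0.93 [0.5367 0.0579 0.08  ] 0.14623604178873545 -115.52664144995818
```

View pics/comp4.png

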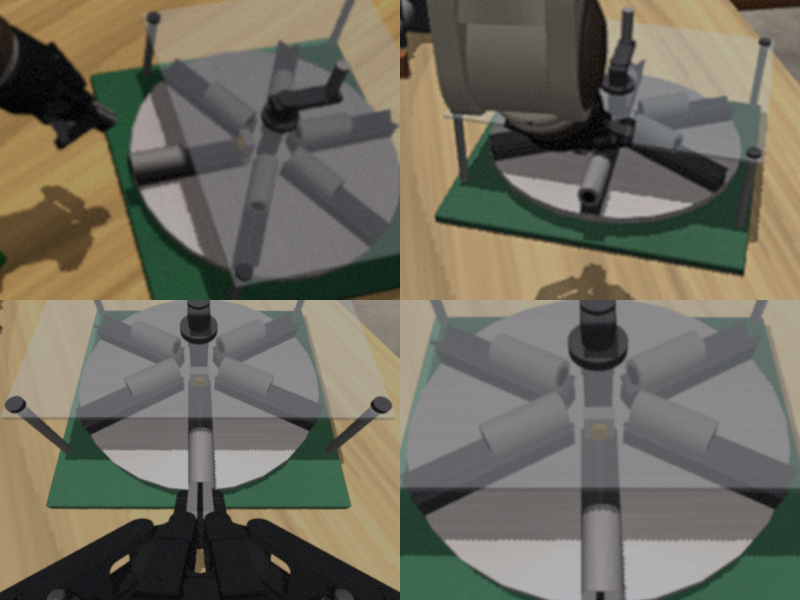

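The picture shows the pin lying level in the groove at wrist (320,255), about 147 mm from the axis. The rail runs straight, so the wheel is still aligned. Next I lower the tilted, shut fingers behind it.

Emit:
{"method": "move_arm", "body": {"offset": [[-2,0,2.24],[-2,0,2.24],[-1.5,0,1.68],[-0.5,0,0.55],[0,0,0]], "twist": [[0,0,0],[0,0,0],[0,0,0],[0,0,0],[0,0,0]], "grip": [0,0,0,0,0]}}

```text
time: 22.0
ee_pos: [0.5043, -0.0116, 0.0976]
tcp_rot: [-179.9, -41.9, 64.5]
wrist_force: [0.2, -0.0, 0.2]
opening: -0.0001
grasp_force: 0.0
```

Emit:
{"method": "move_arm", "body": {"offset": [[0.75,0,0.67],[0.6,0,0.53],[0.37,0,0.33],[0.37,0,0.33],[0.37,0,0.33]], "twist": [[0,0,0],[0,0,0],[0,0,0],[0,0,0],[0,0,0]], "grip": [0,0,0,0,0]}}

```text
time: 22.5
ee_pos: [0.5194, 0.0182, 0.0995]
tcp_rot: [179.9, -41.9, 64.7]
wrist_force: [-4.8, -5.9, 5.2]
opening: 0.0
grasp_force: 3.7
```

```bash
cat > st.py <<'E'
from h import *
np.set_printoptions(precision=4,suppress=True)
o=bot.get_obs(); v=np.array(o['ee_pos'][:2])-[.5997,.1899]; f=np.array(o['wrist_force'])
print(o['ee_pos'],o['tcp_rot'],o['time'],'r',-v@[.4284,.9036],'lat',v@[.9036,-.4284],'Fin',f[:2]@[.4284,.9036],'Fl',f[:2]@[.9036,-.4284],f[2])
E
python3 st.py
python3 - <<'E'
from h import *
c=cam('wrist')
for d in finder.pinpoint(c,'pin_center')[:2]:
    g=at_z(c,d['position'],.08); v=g[:2]-[.5997,.1899]; print(np.round(d['position']),round(d['p'],2),g,np.hypot(*v),np.degrees(np.arctan2(v[1],v[0])))
E
```

```text
[0.5194 0.0182 0.0995] [179.8774 -41.9364  64.6937] 22.5 r 0.18954279400266646 lat 0.0010106953511311392 Fin -7.382523886297562 Fl -1.7947343531114157 5.215163722443128
[320. 224.] 0.93 [0.54217884 0.06831479 0.08      ] 0.13450519781922313 -115.31852251447619
```

Emit:
{"method": "move_arm", "body": {"offset": [[0.44,0,0.26],[0.37,0,0.33],[0.37,0,0.33],[0.37,0,0.33],[0.37,0,0.33]], "twist": [[0,0,0],[0,0,0],[0,0,0],[0,0,0],[0,0,0]], "grip": [0,0,0,0,0]}}

```text
time: 23.1
ee_pos: [0.5296, 0.0409, 0.0994]
tcp_rot: [-180.0, -41.9, 64.6]
wrist_force: [-1.1, -2.4, 0.6]
opening: 0.0001
grasp_force: 0.9
```

Emit:
{"method": "move_arm", "body": {"offset": [[0.37,0,0.33],[0.37,0,0.33],[0.37,0,0.33],[0.37,0,0.33]], "twist": [[0,0,0],[0,0,0],[0,0,0],[0,0,0]], "grip": [0,0,0,0]}}

```text
time: 23.5
ee_pos: [0.5382, 0.0588, 0.0995]
tcp_rot: [-180.0, -41.9, 64.6]
wrist_force: [-1.4, -1.4, -0.4]
opening: -0.0002
grasp_force: 1.0
```

```bash
python3 st.py
python3 - <<'E'
from h import *
c=cam('wrist')
for t in ('pin_center','button'):
  for d in finder.pinpoint(c,t)[:2]:
    g=at_z(c,d['position'],.08); v=g[:2]-[.5997,.1899]; print(t,np.round(d['position']),round(d['p'],2),g,np.hypot(*v),np.degrees(np.arctan2(v[1],v[0])))
E
```

```text
[0.5382 0.0588 0.0995] [-179.9885  -41.9413   64.6098] 23.5 r 0.14483175166047782 lat 0.0005644620742660822 Fin -1.8544102048043063 Fl -0.7213819697693458 -0.36173056592749997Traceback (most recent call last):
  File "<stdin>", line 4, in <module>
ValueError: it knows: carousel, cradle, crank, gap, groove, jar, pin_center, piston
```

Emit:
{"method": "move_arm", "body": {"offset": [[0.15,0,0.133],[0.15,0,0.133],[0.15,0,0.133],[0.15,0,0.133],[0.15,0,0.133]], "twist": [[0,0,0],[0,0,0],[0,0,0],[0,0,0],[0,0,0]], "grip": [0,0,0,0,0]}}

```text
time: 24.1
ee_pos: [0.5424, 0.0675, 0.0997]
tcp_rot: [180.0, -41.9, 64.6]
wrist_force: [-1.7, -2.8, 1.7]
opening: -0.0002
grasp_force: 1.8
```

Emit:
{"method": "move_arm", "body": {"offset": [[0.075,0,0.067],[0.075,0,0.067],[0,0,0]], "twist": [[0,0,0],[0,0,0],[0,0,0]], "grip": [0,0,0]}}

```text
time: 24.4
ee_pos: [0.5432, 0.0694, 0.0996]
tcp_rot: [180.0, -41.9, 64.6]
wrist_force: [-1.3, -2.6, -0.2]
opening: 0.0003
grasp_force: 1.0
```

```bash
python3 st.py
```

```text
[0.5432 0.0694 0.0996] [179.9956 -41.9459  64.6295] 24.4 r 0.13309942300799307 lat 0.0005986287230685473 Fin -2.9199947252649374 Fl -0.0400558752100234 -0.2026577843422126
```

Emit:
{"method": "move_arm", "body": {"offset": [[0.075,0,0.067],[0.075,0,0.067],[0.075,0,0.067],[0,0,0]], "twist": [[0,0,0],[0,0,0],[0,0,0],[0,0,0]], "grip": [0,0,0,0]}}

```text
time: 24.8
ee_pos: [0.5445, 0.0719, 0.0997]
tcp_rot: [180.0, -41.9, 64.6]
wrist_force: [-2.9, -5.3, 3.0]
opening: 0.0
grasp_force: 2.8
```

```bash
python3 st.py
```

```text
[0.5445 0.0719 0.0997] [179.9954 -41.9212  64.6069] 24.8 r 0.13028113029166372 lat 0.0006588243460440034 Fin -6.026380545706706 Fl -0.35551579965168045 3.0124460290750847
```

Emit:
{"method": "move_arm", "body": {"offset": [[0.075,0,0.067],[0.075,0,0.067],[0,0,0]], "twist": [[0,0,0],[0,0,0],[0,0,0]], "grip": [0,0,0]}}

```text
time: 25.1
ee_pos: [0.5453, 0.0736, 0.0996]
tcp_rot: [-180.0, -41.9, 64.6]
wrist_force: [-5.0, -5.4, 2.1]
opening: -0.0002
grasp_force: 3.5
```

```bash
python3 st.py
```

```text
[0.5453 0.0736 0.0996] [-179.9913  -41.9107   64.5879] 25.1 r 0.1283834223781794 lat 0.00062392619297031 Fin -7.013359247866146 Fl -2.1686867419155007 2.1419518171735086
```

Emit:
{"method": "move_arm", "body": {"offset": [[0.075,0,0.067],[0,0,0],[0,0,0]], "twist": [[0,0,0],[0,0,0],[0,0,0]], "grip": [0,0,0]}}

```text
time: 25.4
ee_pos: [0.5457, 0.0745, 0.0996]
tcp_rot: [-180.0, -41.9, 64.6]
wrist_force: [-5.6, -4.7, 2.8]
opening: -0.0002
grasp_force: 3.6
```

```bash
python3 st.py
```

```text
[0.5457 0.0745 0.0996] [-179.9846  -41.9156   64.5822] 25.4 r 0.12740025720394946 lat 0.0006068195868230001 Fin -6.651954841807845 Fl -3.0576303590881584 2.768544831424391
```

Emit:
{"method": "move_arm", "body": {"offset": [[0.075,0,0.067],[0,0,0],[0,0,0]], "twist": [[0,0,0],[0,0,0],[0,0,0]], "grip": [0,0,0]}}

```text
time: 25.7
ee_pos: [0.5461, 0.0754, 0.0996]
tcp_rot: [-180.0, -41.9, 64.6]
wrist_force: [-5.7, -5.5, 4.3]
opening: -0.0001
grasp_force: 3.7
```

```bash
python3 st.py
```

```text
[0.5461 0.0754 0.0996] [-179.9815  -41.9133   64.5815] 25.7 r 0.1264021978637674 lat 0.0005822112583105966 Fin -7.407770551031865 Fl -2.7467134784440885 4.286401815973247
```

Emit:
{"method": "move_arm", "body": {"offset": [[0.075,0,0.067],[0,0,0],[0,0,0]], "twist": [[0,0,0],[0,0,0],[0,0,0]], "grip": [0,0,0]}}

```text
time: 26.0
ee_pos: [0.5465, 0.0762, 0.0996]
tcp_rot: [-180.0, -41.9, 64.6]
wrist_force: [-4.9, -7.2, 4.3]
opening: -0.0002
grasp_force: 4.6
```

```bash
python3 st.py
```

```text
[0.5465 0.0762 0.0996] [-179.985   -41.8958   64.5684] 26.0 r 0.12555167070788978 lat 0.0006511984559325577 Fin -8.654603865232334 Fl -1.3628774718469454 4.279441401385453
```

Emit:
{"method": "move_arm", "body": {"offset": [[0.075,0,0.067],[0,0,0],[0,0,0]], "twist": [[0,0,0],[0,0,0],[0,0,0]], "grip": [0,0,0]}}

```text
time: 26.3
ee_pos: [0.547, 0.0762, 0.0996]
tcp_rot: [180.0, -41.8, 64.5]
wrist_force: [-8.7, -15.1, 6.8]
opening: -0.0001
grasp_force: 9.1
```

```bash
python3 st.py
```

```text
[0.547  0.0762 0.0996] [179.969  -41.8087  64.5168] 26.3 r 0.12535189812538855 lat 0.001119063756215272 Fin -17.3685764481039 Fl -1.3721918494734944 6.805912684943474
```

That's the hard stop: the force jumped from 9 to 17 N with no further travel. I'll back out.

Emit:
{"method": "move_arm", "body": {"offset": [[-0.2,0,-0.18],[-0.75,0,-0.67],[-1.5,0,-1.33],[-2.2,0,-2.0],[-2.2,0,-2.0]], "twist": [[0,0,0],[0,0,0],[0,0,0],[0,0,0],[0,0,0]], "grip": [0,0,0,0,0]}}

```text
time: 26.8
ee_pos: [0.5068, -0.0065, 0.0999]
tcp_rot: [180.0, -42.0, 64.7]
wrist_force: [0.3, 0.6, -0.5]
opening: 0.0001
grasp_force: 0.0
```

Emit:
{"method": "move_arm", "body": {"offset": [[2,0,-2.24],[2,0,-2.24],[2,0,-2.24],[0,0,0],[0,0,0]], "twist": [[0,0,0],[0,0,0],[0,0,0],[0,0,0],[0,0,0]], "grip": [0,0,0,0,0]}}

```text
time: 27.3
ee_pos: [0.5076, -0.0064, 0.1902]
tcp_rot: [179.9, -42.0, 64.7]
wrist_force: [-0.2, -0.3, 0.2]
opening: 0.0001
grasp_force: 0.0
```

```bash
python3 st.py
python3 - <<'E'
from h import *
for n in ('wrist','scene','side'):
  c=cam(n)
  if n=='wrist': cv2.imwrite('pics/fin.png',cv2.resize(c['color'][50:350,120:520],(800,600),interpolation=cv2.INTER_CUBIC)[:,:,::-1])
  for t,z in (('pin_center',.08),('groove',.08),('crank',.181)):
    for d in finder.pinpoint(c,t)[:6]:
      g=at_z(c,d['position'],z); v=g[:2]-[.5997,.1899]
      if np.hypot(*v)<.2: print(n,t,np.round(d['position']),round(d['p'],2),g.round(3),np.hypot(*v).round(4),np.degrees(np.arctan2(v[1],v[0])).round(1))
E
```

```text
[ 0.5076 -0.0064  0.1902] [179.9083 -41.9505  64.6835] 27.3 r 0.21687832809601884 lat 0.000847767589856145 Fin -0.326941971378619 Fl -0.07430793457966733 0.1874352018347979
wrist groove [319. 228.] 0.6 [0.548 0.082 0.08 ] 0.1191 -115.6
scene groove [380. 220.] 0.81 [0.552 0.084 0.08 ] 0.1157 -114.2
scene crank [473. 174.] 0.57 [0.621 0.242 0.181] 0.0568 67.5
side pin_center [333. 185.] 0.61 [0.562 0.127 0.08 ] 0.073 -121.3
side pin_center [339. 188.] 0.58 [0.572 0.118 0.08 ] 0.0772 -110.7
side groove [330. 200.] 0.73 [0.544 0.079 0.08 ] 0.124 -116.5
side crank [350. 115.] 0.95 [0.624 0.241 0.181] 0.0562 64.3
```

View pics/fin.png

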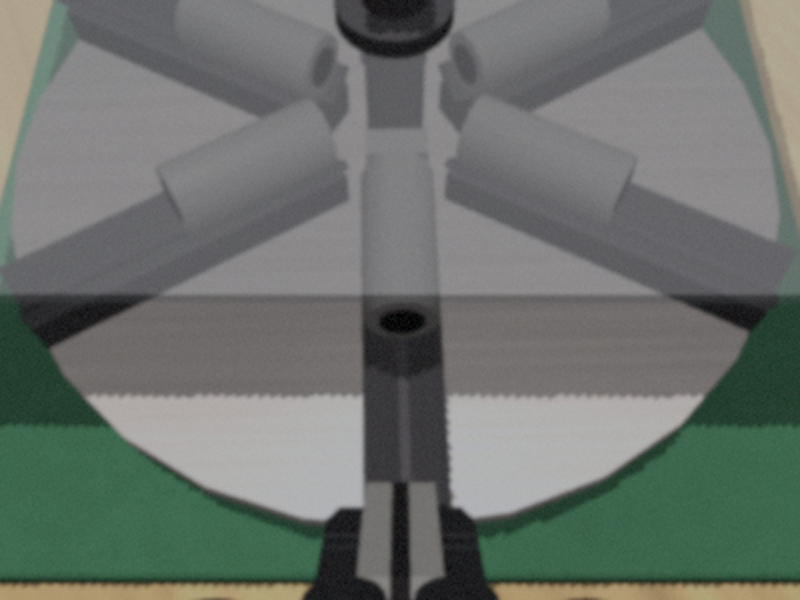

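The picture shows the pin in the groove from row 150 to 340. Its inner end is flush on the stop with no button showing, and the groove is square to the gap.

```bash
python3 -c "
from workcell import bot
print(bot.job_done())"
```

```text
the job is handed in; nothing more can be done
None
```

The job is handed in, with no verdict returned: the empty groove faces the gap and the pin is seated in it against the stop, whose button no longer shows. The last push peaked at about 17 N, under the stop's 22 N slip, and the robot is clear. On the first try the pin caught the cover edge and tipped in the grip, so I levelled it against the rail before laying it in.

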